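Work the lever of the food-waste bin and ease its lid shut

TASK

On the deli counter stand two waste bins whose lids are worked by the black press pad of the lever at their front and are never touched by hand. Your colleague is about to scrape tasting leftovers into the food-waste bin, the one with the green lid: with the fingertips press its pad all the way down so that the lid stands fully open, keep it there for a slow count of two, then let the lever up slowly so that the lid settles shut without slamming, and move clear. Touch neither lid, do not force the lever past its stop, keep the grey-lidded bin shut, and leave the bottle, cups, pick pot and tub standing where they are.

Things in the scene. Friction and masses are not known exactly. Their poses are not given: they have to be found in the camera images.
- food_bin: food-waste bin with the GREEN lid, fixed to the counter: a low metal box 190 mm deep (x), 200 mm wide (y), rim 150 mm and closed lid 165 mm above the counter. Origin on the counter under the box's centre; its own -x axis points out of the front, where the lever pad is; z up.
- food_pad (a point): centre of the top of the food-waste bin's black press pad: 106 mm wide (bin's y), 40 mm deep (bin's x), 181 mm in front of the bin's centre, 86 mm clear of its front wall. This point is 120 mm above the counter at rest and 78 mm pressed to the stop, moving straight down within 5 mm; the pad's front edge leans 9 degrees up at rest, 9 degrees down when pressed.
- food_bar: the U-shaped steel lever that carries the pad: a side bar along each side of the box and a cross bar 236 mm wide under the pad; its origin is the pivot, 45 mm in front of the bin's centre and 85 mm up, 140 mm behind the pad
- food_lever (a joint): lever angle of the food-waste bin in rad: 0 at rest (lid shut), 0.30 fully pressed against a rubber-cushioned stop that gives very little. There is no latch and no damper: when the pad is let go, the lid's weight throws the lever up and the lid slams. Pressing takes roughly 5 to 10 N at the pad, more at the stop.
- food_cover: the green lid itself, a flat cover 205 mm deep, 212 mm wide with a 24 mm rim, hinged along the bin's rear top edge; origin at rim height (150 mm) over the bin's centre when shut; the hinge line is 103 mm behind it. It tilts by 3.58 times the lever angle: 0 shut, 1.07 rad fully open, front edge then about 340 mm up; it never comes farther forward than 105 mm in front of the bin's centre.
- waste_bin: the other bin, with the GREY lid, otherwise the same bin; leave it shut. Origin and axes as for the food-waste bin.
- waste_pad (a point): centre of the upper face of the grey-lidded bin's press pad
- waste_cover: the grey lid itself, same size and origin as the green one
- sauce: dark brown sauce bottle with a yellow cap, 68 mm across, 210 mm tall, standing loose at one side of the bins; origin under its centre
- cups: nest of white tasting cups, 72 mm across, 50 mm tall, standing loose at one side of the bins; origin under its centre
- pick_pot: small white pot of wooden picks, 44 mm across, 68 mm tall with the picks, standing loose between the two levers; origin under its centre
- tub: red tub with a yellow lid, 92 mm across, 63 mm tall, standing loose between the two bins; origin under its centre
There are look-alikes about, which are no part of the job. Leave any red look-alike of the sauce alone. Of the things that look like the cups, take the one that is farthest from the robot's base at the start.

How it is judged (in metres and radians):
On the way, in this order (a step that is already met when the one before it is completed fails the run):
1. the green lid is held fully open (past 0.97 of 1.07 rad) for a slow count of two (1.8 s) (angle between food_cover's own z axis and vertical above 0.97 rad), for 1.8 s.
2. the green lid is shut again and at rest (angle between food_cover's own z axis and vertical below 0.03 rad and angular speed of food_cover below 0.05 rad/s), for 0.3 s.
At the end, for the whole second after the job is handed in: Both lids are shut (within 0.03 rad), the food-waste lever is back at rest (within 0.02 rad), and the bottle, cups, pick pot and tub stand upright within 20 mm of where they were (angle between each of food_cover, waste_cover's own z axis and vertical below 0.03 rad and value of joint food_lever below 0.02 rad and distance of each of sauce, cups, pick_pot, tub from where it was at the start of the episode below 0.02 m and angle between each of sauce, cups, pick_pot, tub's own z axis and vertical below 0.2 rad); the robot touches nothing.
It fails at once if the green lid slams: it falls faster than 2.5 rad/s (lever rising faster than 0.7 rad/s, some 100 mm/s at the pad) in its last 0.3 rad (angle between food_cover's own z axis and vertical below 0.3 rad and velocity of joint food_lever below -0.7 rad/s).
It fails at once if a lid is touched by the robot (contact force between any of the arm, the fingers and food_cover above 0.5 N or contact force between any of the arm, the fingers and waste_cover above 0.5 N).
It fails at once if the lever is forced (over 80 N between fingers and lever) (contact force between the fingers and food_bar above 80 N).
It fails at once if the grey-lidded bin is opened (angle between waste_cover's own z axis and vertical above 0.08 rad).
It fails at once if a bystander is shoved, lifted or tipped (distance of any of sauce, cups, pick_pot, tub from where it was at the start of the episode above 0.02 m or angle between any of sauce, cups, pick_pot, tub's own z axis and vertical above 0.3 rad).
It also fails if it takes over 45 s, if anything falls off the work surface, if the arm or the gripper's body presses on something with over 40 N, if the wrist force passes 120 N, or if a joint passes its speed limit or range.

ROBOT

A 7-joint arm with a two-finger parallel gripper is mounted at the origin on the work surface. World frame = base frame: x ahead of the robot, y to its left, z up, the work surface at z = 0. Lengths are in mm, angles in rad, forces in N, time in s.
With the tool pointing down it reaches from about 425 to 1025 mm from the base axis. Payload 9.4 kg.
Tool frame: the origin (TCP) lies at the very end of the fingers, on their centre line; the grasp point (between the pads) lies 19 mm behind it (bot.hold_point_z is the distance from the TCP to the grasp point, in mm); z points along the fingers, x is the direction in which the jaws open and shut, and the axes are right-handed (so a half turn about z gives the same grasp; the last joint's range is limited). The gripper opens to 85 mm and grips with 20 to 120 N. Pads are 22 mm wide; open, the fingers measure 114 mm over their backs; the gripper's body (76 mm by 85 mm) begins 54 mm behind the grasp point. The pads swing forward as they close: fully open they stand 13 mm farther back than shut.
Start: joints at [-1.419, 0.599, -0.003, 1.599, 0.002, 0.943, -0.08], TCP at [164.441, 706.104, 231.275] pointing down, gripper open.
Joint ranges: [-2.57, 2.57], [-0.35, 1.97], [-1.29, 1.29], [0.11, 2.56], [-1.05, 4.19], [0.11, 1.86], [-2.63, 2.63]. Speed limits (rad/s): [2.22, 2.22, 3.01, 3.01, 3.14, 3.14, 3.14].

INTERFACE

Orientations are given as a 3x3 rotation matrix whose columns are the frame's x, y, z axes.
In Python, from rig import bot, cams gives the robot as it stands. The module is installed in compiled form; this text tells all that it offers.
- The arm moves only by the tool apply_moves, never from a script. Its argument "plan" is a list of rows, each a list of 3 entries, a list of its own where there are three numbers: the turn, a rotation vector about the world's x, y, z in units of 6 degrees (1.0 is 6 degrees), then the shift along the world's x, y, z in units of 25 mm (1.0 is 25 mm), then the finger opening in mm, from 0 to 85.4. A call has exactly 10 rows; each row is the pose to reach, as a shift and turn from the pose measured when the call began; what a row does not reach only later rows make up. A row lasts 1/12 s, in which the tool goes at most 41.7 mm and 7.16 degrees, less where a joint would pass 70% of its speed; a pose out of reach is approached as far as the arm can. A call with a gripper value outside its range is refused whole. The fingers move at their own pace and stop on an object; "grip_force" is the grip in N (left out, the last holds). Time passes only in rows, so rows that repeat a pose let the fingers close, or fill a call up. It gives the time, the measured TCP pose, the force and the opening at its end, in the units of the state.
- bot.sense(): the state, without advancing time (a new reading comes with each control period).
- cams.snapshot(name): name is "side" or "top"; returns a dict with "frame" (384x512x3 uint8, blue, green, red), "K" (3x3 intrinsics, pixels), "T" (4x4, takes a point from camera to world coordinates). Camera axes: x right, y down, z forward; pixel columns grow to the right and rows downward; lengths in mm; the calibration is good to about 2 mm. A picture is of the moment at which its call begins. There is no depth.
- bot.job_done(): hands the job in, once; it reports no verdict.
The state is a dict: "clock": time; "joints": joint angles; "dq": joint speeds; "joint_torque": joint torques, N m; "position": TCP position; "tool_rot": TCP orientation; "force": force on the tool from outside, world axes, zero at the start; "torque": the same for the moment, N m; "finger_gap": finger opening in mm.
Only numpy, scipy, OpenCV 4.12 (cv2) and the standard library are available. Lean on these libraries where they do the work, as an engineer would, in place of code of your own. Each camera call takes 0.05 s, during which the arm holds its last target. There are 200 camera calls.

## Working session

There is one attempt and no reset: what is moved stays moved. The work goes in short steps, Python scripts to look and compute and a tool call to move; the robot and the scene stay as the last step left them, time stands still between calls to the robot, and variables do not carry over. Pictures are saved under pics/ and viewed, about 8 in all and at most 12, crops included, and the job is handed in when it is done.

Besides the shell and the picture viewer there is one more tool, called in YAML: its name, and indented under it one key for each argument. apply_moves: Moves the arm, as the interface text tells. Its arguments: {"type":"object","properties":{"plan":{"type":"array"},"grip_force":{"type":"number"}},"required":["plan"]}

```bash
mkdir -p pics; python3 - <<'E'
from rig import bot,cams
import cv2,numpy as np
for n in("side","top"):
    s=cams.snapshot(n); cv2.imwrite(f"pics/{n}0.png",s["frame"]); np.savez(f"{n}0.npz",**s)
    print(n,s["K"].round(1).tolist(),s["T"].round(3).tolist())
s=bot.sense();print(s["clock"],s["position"],s["tool_rot"],s["force"],s["finger_gap"])
E
```

```text
side [[373.4, 0.0, 251.6], [0.0, 373.4, 195.7], [0.0, 0.0, 1.0]] [[0.895, -0.286, 0.344, 156.239], [-0.446, -0.537, 0.716, -974.315], [-0.02, -0.794, -0.608, 888.734], [0.0, 0.0, 0.0, 1.0]]
top [[421.3, 0.0, 254.5], [0.0, 421.3, 195.1], [0.0, 0.0, 1.0]] [[0.02, -0.988, 0.152, 332.766], [-1.0, -0.023, -0.014, -36.358], [0.018, -0.152, -0.988, 1691.373], [0.0, 0.0, 0.0, 1.0]]
0.1 [164.34718092 705.69873446 230.50205515] [[ 2.26753813e-01  9.73952088e-01 -1.93825956e-04]
 [ 9.73951112e-01 -2.26753861e-01 -1.38485869e-03]
 [-1.39273679e-03  1.25244982e-04 -9.99999022e-01]] [-0.32360007 -0.02092911  0.18434951] 85.61695711512431
```

View pics/top0.png

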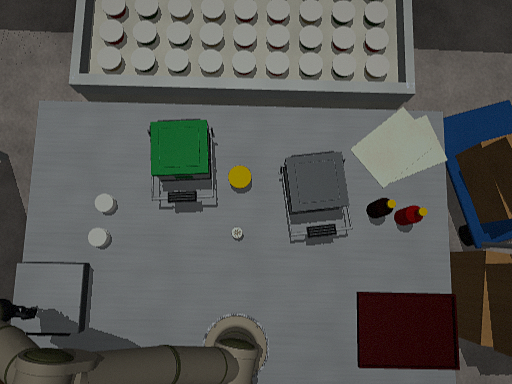

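View pics/side0.png

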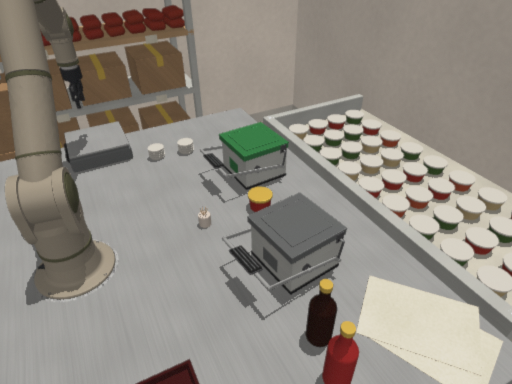

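The top view shows the green lid at about (180,148) with its black pad at (182,197). The grey lid is at (315,182) with its pad at (321,231). The tub is at (240,177) and the pick pot at (237,233). There are two cup-like things, at (105,204) and (99,238); the farther one, (105,204), is the cups, and I touch neither. The dark bottle is at (380,208), with the red look-alike at (409,215).

```bash
cat > h.py <<'E'
import numpy as np,cv2
def ray(s,u,v,z):
    K,T=s["K"],s["T"]; d=T[:3,:3]@np.linalg.solve(K,[u,v,1.]); o=T[:3,3]
    return o+d*(z-o[2])/d[2]
def proj(s,p):
    T=s["T"]; c=T[:3,:3].T@(np.array(p)-T[:3,3]); q=s["K"]@c; return q[:2]/q[2]
E
python3 - <<'E'
from h import *
t=np.load("top0.npz");sd=np.load("side0.npz")
def big(m,off=(0,0)):
    c=max(cv2.findContours(m.astype(np.uint8),0,2)[0],key=cv2.contourArea); return c.reshape(-1,2)+np.array(off)
f=t["frame"].astype(int)
g=big((f[...,1]>90)&(f[...,1]>2*f[...,2])&(f[...,1]>1.5*f[...,0]))
q=cv2.boxPoints(cv2.minAreaRect(g.astype(np.float32)));W=np.array([ray(t,*p,165) for p in q])
print("lid",q.round(1).tolist(),W.round(0).tolist(),W.mean(0).round(1),[np.linalg.norm(W[i]-W[i-1]).round(0) for i in range(4)])
for n,(u0,v0,u1,v1) in {"food":(160,186,206,208),"waste":(300,220,345,242)}.items():
    c=big(f[v0:v1,u0:u1].max(2)<60,(u0,v0)); r=cv2.minAreaRect(c.astype(np.float32));B=cv2.boxPoints(r)
    W=np.array([ray(t,*p,120) for p in B]); print(n,np.round(r[0],1),ray(t,*r[0],120).round(1),[np.linalg.norm(W[i]-W[i-1]).round(0) for i in range(4)],"side px",proj(sd,ray(t,*r[0],120)).round(1), W[:,:2].round(0).tolist())
for n,(u,v,z) in dict(cups=(105,204,50),cup2=(99,238,50),pot=(237,233,60),tub=(240,177,63)).items(): print(n,ray(t,u,v,z).round(0))
a=cv2.resize(t["frame"][100:250,80:260],None,fx=4,fy=4,interpolation=2)
cv2.imwrite("pics/c1.png",a[:600])
E
```

```text
lid [[148.8000030517578, 122.0], [205.89999389648438, 119.69999694824219], [208.10000610351562, 172.1999969482422], [151.0, 174.60000610351562]] [[836.0, 343.0, 165.0], [850.0, 130.0, 165.0], [649.0, 115.0, 165.0], [635.0, 323.0, 165.0]] [742.6 227.8 165. ] [np.float64(201.0), np.float64(213.0), np.float64(202.0), np.float64(209.0)]
food [178.  196.5] [562.6 228.3 120. ] [np.float64(80.0), np.float64(135.0), np.float64(80.0), np.float64(134.0)] side px [211.4 157.2] [[601.0, 298.0], [604.0, 162.0], [524.0, 159.0], [521.0, 294.0]]
waste [317.3 231.9] [ 441.1 -296.6  120. ] [np.float64(49.0), np.float64(140.0), np.float64(50.0), np.float64(139.0)] side px [240.1 254.4] [[453.0, -224.0], [479.0, -362.0], [430.0, -369.0], [404.0, -232.0]]
cups [537. 523.  50.]
cup2 [404. 536.  50.]
pot [434.   4.  60.]
tub [654.  -2.  63.]
```

View pics/c1.png

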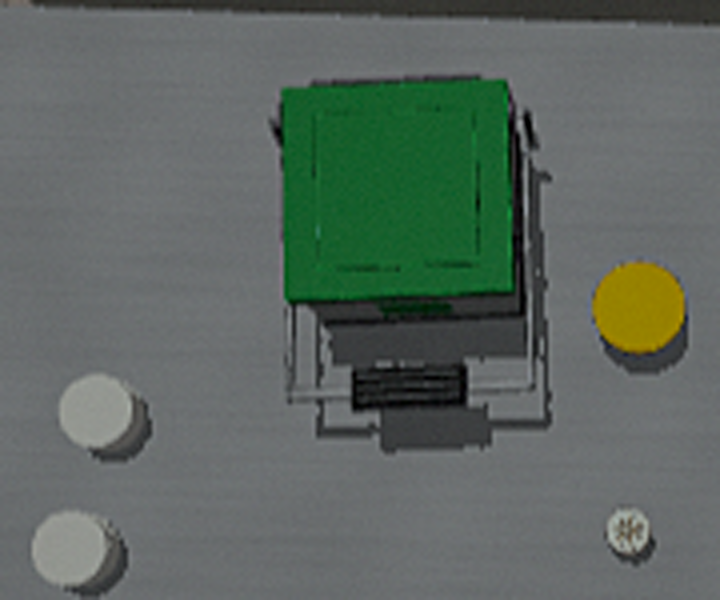

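The crop confirms the green-lidded bin. Its pad spans crop (352–466, 365–410), which is image centre (182.3,197); my mask had included the shadow below it. The pick pot, tub and cups are well off to the sides. I'll check the pad point two ways and work out the turn.

```bash
python3 - <<'E'
from h import *
from scipy.spatial.transform import Rotation as R
t=np.load("top0.npz");sd=np.load("side0.npz")
p=ray(t,182.3,196.9,120); print("pad direct",p.round(1),"front/back",ray(t,182.3,202.5,122)[:2].round(0),ray(t,182.3,191.2,117)[:2].round(0))
print("side px direct",proj(sd,p),"L/R",ray(t,168,197.3,120)[:2].round(0),ray(t,196.5,196.5,120)[:2].round(0))
yaw=np.radians(5);print("from lid",742.6-181*np.cos(yaw),227.8-181*np.sin(yaw))
f=sd["frame"].astype(int);c=f[140:180,190:240].max(2)<45
n,l,st,ce=cv2.connectedComponentsWithStats(c.astype(np.uint8));print(st.tolist(),(ce+[190,140]).round(1).tolist())
print((R.from_euler('y',-12,degrees=True)*R.from_euler('z',18,degrees=True)).as_rotvec(degrees=True)/6)
E
```

```text
pad direct [561.5 212.1 120. ] front/back [540. 211.] [584. 214.]
side px direct [212.66822745 159.15386774] L/R [559. 266.] [564. 159.]
from lid 562.2887596453941 212.02481056267388
[[0, 0, 50, 40, 1969], [15, 16, 19, 11, 23], [35, 27, 6, 6, 6], [46, 38, 2, 2, 2]] [[214.4, 159.4], [213.9, 163.0], [227.5, 169.5], [236.5, 178.5]]
[-0.31415547 -1.98349956  2.98898962]
```

apply_moves:
  plan:
    - [[0,0,0],[0,0,0.4],0]
    - [[0,-0.3,0.4],[0.8,-1,0.4],0]
    - [[0,-0.6,0.8],[1.6,-2,0.4],0]
    - [[0.1,-0.9,1.2],[2.6,-3.2,0.4],0]
    - [[0.2,-1.2,1.6],[3.5,-4.4,0.4],0]
    - [[0.2,-1.5,2],[4.5,-5.6,0.4],0]
    - [[0.3,-1.7,2.4],[5.4,-6.7,0.4],0]
    - [[0.3,-1.9,2.7],[6.3,-7.9,0.4],0]
    - [[0.3,-2,3],[7.2,-9,0.4],0]
    - [[0.3,-2,3],[8,-10,0.4],0]

```text
clock: 0.93
position: [365.1, 453.6, 241.2]
tool_rot: [[-0.093, 0.975, 0.201], [0.995, 0.082, 0.062], [0.044, 0.206, -0.978]]
force: [0.4, -0.3, -0.4]
finger_gap: 0.1
```

Both estimates agree on the pad at (562, 212), and its width of 107 mm fits the given 106 mm. Next I move above it.

apply_moves:
  plan:
    - [[0,0,0],[0.5,-0.6,0],0]
    - [[0,0,0],[1.5,-1.8,0],0]
    - [[0,0,0],[2.5,-3,0],0]
    - [[0,0,0],[3.5,-4.2,0],0]
    - [[0,0,0],[4.5,-5.4,0],0]
    - [[0,0,0],[5.4,-6.6,0],0]
    - [[0,0,0],[6.3,-7.8,-0.4],0]
    - [[0,0,0],[7.2,-8.9,-0.9],0]
    - [[0,0,0],[7.9,-9.7,-1.5],0]
    - [[0,0,0],[7.9,-9.7,-2.2],0]

```text
clock: 1.77
position: [567.1, 205.1, 186.9]
tool_rot: [[-0.084, 0.975, 0.205], [0.996, 0.074, 0.059], [0.042, 0.209, -0.977]]
force: [0.4, 0.3, -0.2]
finger_gap: -0.2
```

```bash
python3 - <<'E'
from rig import bot,cams
import cv2,numpy as np
s=bot.sense();print(s["clock"],s["position"].round(1),s["force"].round(1),s["dq"].round(2))
a=cams.snapshot("side")["frame"][90:220,140:310];b=cams.snapshot("top")["frame"][100:250,110:280]
a=cv2.resize(a,(400,306),interpolation=2);b=cv2.resize(b,(400,353),interpolation=2)
cv2.imwrite("pics/c2.png",np.hstack([cv2.copyMakeBorder(a,0,47,0,0,0),b]))
E
```

```text
1.7667 [567.1 205.1 186.9] [ 0.4  0.3 -0.2] [-0.13  0.3   0.04  0.23  0.09 -0.51 -0.19]
```

View pics/c2.png

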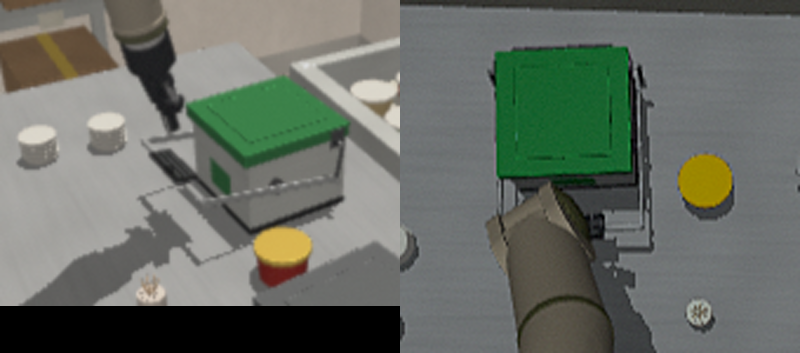

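The left half shows the fingertips just above and behind the pad; the right half shows the wrist over the pad, clear of the lid. Next I descend to a little above contact, re-centring.

apply_moves:
  plan:
    - [[0,0,0],[-0.1,0.1,-0.3],0]
    - [[0,0,0],[-0.2,0.2,-0.6],0]
    - [[0,0,0],[-0.3,0.3,-0.9],0]
    - [[0,0,0],[-0.3,0.3,-1.2],0]
    - [[0,0,0],[-0.3,0.3,-1.5],0]
    - [[0,0,0],[-0.3,0.3,-1.7],0]
    - [[0,0,0],[-0.3,0.3,-1.9],0]
    - [[0,0,0],[-0.3,0.3,-2.1],0]
    - [[0,0,0],[-0.3,0.3,-2.1],0]
    - [[0,0,0],[-0.3,0.3,-2.1],0]

```text
clock: 2.7
position: [554.8, 216.4, 131.5]
tool_rot: [[-0.089, 0.976, 0.197], [0.995, 0.079, 0.059], [0.042, 0.202, -0.979]]
force: [-0.2, 0.1, -0.5]
finger_gap: 0.0
```

apply_moves:
  plan:
    - [[0,0,0],[0.2,-0.1,0],0]
    - [[0,0,0],[0.4,-0.2,0],0]
    - [[0,0,0],[0.4,-0.2,0],0]
    - [[0,0,0],[0.4,-0.2,0],0]
    - [[0,0,0],[0.4,-0.2,-0.1],0]
    - [[0,0,0],[0.4,-0.2,-0.2],0]
    - [[0,0,0],[0.4,-0.2,-0.3],0]
    - [[0,0,0],[0.4,-0.2,-0.4],0]
    - [[0,0,0],[0.4,-0.2,-0.5],0]
    - [[0,0,0],[0.4,-0.2,-0.6],0]

```text
clock: 3.53
position: [564.2, 211.4, 116.5]
tool_rot: [[-0.09, 0.976, 0.197], [0.995, 0.079, 0.059], [0.042, 0.201, -0.979]]
force: [-3.5, -2.1, 8.0]
finger_gap: -0.0
```

Contact made, with 8 N at the pad. I press on gently.

apply_moves:
  plan:
    - [[0,0,0],[0,0,-0.1],0]
    - [[0,0,0],[0,0,-0.2],0]
    - [[0,0,0],[0,0,-0.35],0]
    - [[0,0,0],[0,0,-0.5],0]
    - [[0,0,0],[0,0,-0.65],0]
    - [[0,0,0],[0,0,-0.8],0]
    - [[0,0,0],[0,0,-0.95],0]
    - [[0,0,0],[0,0,-1.05],0]
    - [[0,0,0],[0,0,-1.15],0]
    - [[0,0,0],[0,0,-1.2],0]

```text
clock: 4.37
position: [563.8, 211.4, 86.1]
tool_rot: [[-0.09, 0.976, 0.196], [0.995, 0.08, 0.058], [0.041, 0.2, -0.979]]
force: [-3.4, -0.7, 5.4]
finger_gap: -0.2
```

apply_moves:
  plan:
    - [[0,0,0],[0,0,-0.04],0]
    - [[0,0,0],[0,0,-0.08],0]
    - [[0,0,0],[0,0,-0.12],0]
    - [[0,0,0],[0,0,-0.16],0]
    - [[0,0,0],[0,0,-0.2],0]
    - [[0,0,0],[0,0,-0.22],0]
    - [[0,0,0],[0,0,-0.24],0]
    - [[0,0,0],[0,0,-0.26],0]
    - [[0,0,0],[0,0,-0.26],0]
    - [[0,0,0],[0,0,-0.26],0]

```text
clock: 5.2
position: [564.0, 211.5, 79.6]
tool_rot: [[-0.09, 0.976, 0.196], [0.995, 0.08, 0.059], [0.042, 0.201, -0.979]]
force: [-0.9, -0.0, 2.1]
finger_gap: -0.2
```

```bash
python3 - <<'E'
from rig import bot,cams
import cv2,numpy as np
s=bot.sense();print(s["clock"],s["position"].round(1),s["force"].round(1))
a=cams.snapshot("side")["frame"][70:220,140:310]
cv2.imwrite("pics/c3.png",cv2.resize(a,(680,600),interpolation=2))
E
```

```text
5.2 [564.  211.5  79.6] [-0.9 -0.   2.1]
```

View pics/c3.png

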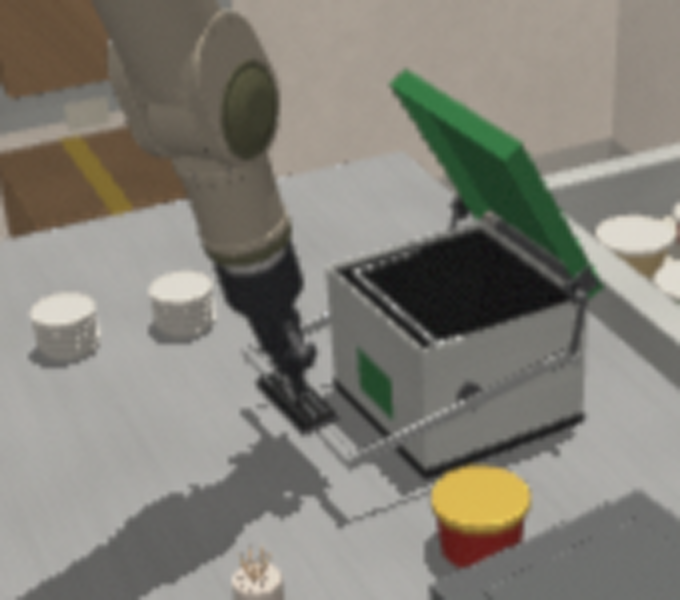

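The lid stands open with the fingertips centred on the pad, and the bystanders are undisturbed. The stop hasn't been felt yet (2 N), so I creep on until the force rises.

apply_moves:
  plan:
    - [[0,0,0],[0,0,-0.01],0]
    - [[0,0,0],[0,0,-0.02],0]
    - [[0,0,0],[0,0,-0.03],0]
    - [[0,0,0],[0,0,-0.04],0]
    - [[0,0,0],[0,0,-0.05],0]
    - [[0,0,0],[0,0,-0.06],0]
    - [[0,0,0],[0,0,-0.07],0]
    - [[0,0,0],[0,0,-0.08],0]
    - [[0,0,0],[0,0,-0.08],0]
    - [[0,0,0],[0,0,-0.08],0]

```text
clock: 6.08
position: [564.0, 211.5, 78.5]
tool_rot: [[-0.09, 0.976, 0.197], [0.995, 0.08, 0.059], [0.042, 0.201, -0.979]]
force: [-5.5, -2.2, 14.4]
finger_gap: 0.1
```

The force has risen to 14 N at 78.5 mm, so it is on the stop. I hold there and check the lid angle.

apply_moves:
  plan:
    - [[0,0,0],[0,0,-0.02],0]
    - [[0,0,0],[0,0,-0.02],0]
    - [[0,0,0],[0,0,-0.02],0]
    - [[0,0,0],[0,0,-0.02],0]
    - [[0,0,0],[0,0,-0.02],0]
    - [[0,0,0],[0,0,-0.02],0]
    - [[0,0,0],[0,0,-0.02],0]
    - [[0,0,0],[0,0,-0.02],0]
    - [[0,0,0],[0,0,-0.02],0]
    - [[0,0,0],[0,0,-0.02],0]

```text
clock: 6.92
position: [564.0, 211.5, 78.6]
tool_rot: [[-0.09, 0.976, 0.198], [0.995, 0.08, 0.059], [0.042, 0.202, -0.979]]
force: [-3.7, -1.2, 10.4]
finger_gap: 0.0
```

```bash
python3 - <<'E'
from rig import bot,cams
from h import *
s=bot.sense();print(s["clock"],s["position"].round(1),s["force"].round(1))
t=cams.snapshot("side");f=t["frame"].astype(int)
m=((f[...,1]>50)&(f[...,1]>1.6*f[...,2])&(f[...,1]>1.4*f[...,0])).astype(np.uint8)
c=max(cv2.findContours(m,0,2)[0],key=cv2.contourArea).reshape(-1,2)
print("green topmost/leftmost px",c[c[:,1].argmin()],c[c[:,0].argmin()])
y=np.radians(5);X=np.array([np.cos(y),np.sin(y),0]);Y=np.array([-np.sin(y),np.cos(y),0]);C=np.array([742.6,227.8,0])
for a in(.9,.97,1.07):   # front corner of lid's top face on the +y side
    p=C+X*(103-208*np.cos(a)+15*np.sin(a))+Y*106+np.array([0,0,150+208*np.sin(a)+15*np.cos(a)])
    print(a,proj(t,p).round(1))
E
```

```text
6.9167 [564.  211.5  78.6] [-3.7 -1.2 10.4]
green topmost/leftmost px [241  88] [239  90]
0.9 [234.2  91.1]
0.97 [236.8  88.5]
1.07 [240.8  85.2]
```

The lid corner is at (240,88), which fits about 1.05 rad. I press a little more firmly and hold.

apply_moves:
  plan:
    - [[0,0,0],[0,0,-0.04],0]
    - [[0,0,0],[0,0,-0.07],0]
    - [[0,0,0],[0,0,-0.07],0]
    - [[0,0,0],[0,0,-0.07],0]
    - [[0,0,0],[0,0,-0.07],0]
    - [[0,0,0],[0,0,-0.07],0]
    - [[0,0,0],[0,0,-0.07],0]
    - [[0,0,0],[0,0,-0.07],0]
    - [[0,0,0],[0,0,-0.07],0]
    - [[0,0,0],[0,0,-0.07],0]

```text
clock: 7.8
position: [564.1, 211.5, 78.4]
tool_rot: [[-0.09, 0.976, 0.199], [0.995, 0.079, 0.06], [0.042, 0.203, -0.978]]
force: [-8.2, -2.0, 22.2]
finger_gap: -0.0
```

apply_moves:
  plan:
    - [[0,0,0],[0,0,-0.05],0]
    - [[0,0,0],[0,0,-0.05],0]
    - [[0,0,0],[0,0,-0.05],0]
    - [[0,0,0],[0,0,-0.05],0]
    - [[0,0,0],[0,0,-0.05],0]
    - [[0,0,0],[0,0,-0.05],0]
    - [[0,0,0],[0,0,-0.05],0]
    - [[0,0,0],[0,0,-0.05],0]
    - [[0,0,0],[0,0,-0.05],0]
    - [[0,0,0],[0,0,-0.05],0]

```text
clock: 8.63
position: [564.1, 211.5, 78.4]
tool_rot: [[-0.09, 0.976, 0.2], [0.995, 0.079, 0.06], [0.043, 0.204, -0.978]]
force: [-7.4, -2.1, 19.0]
finger_gap: 0.3
```

apply_moves:
  plan:
    - [[0,0,0],[0,0,-0.05],0]
    - [[0,0,0],[0,0,-0.05],0]
    - [[0,0,0],[0,0,-0.05],0]
    - [[0,0,0],[0,0,-0.05],0]
    - [[0,0,0],[0,0,-0.05],0]
    - [[0,0,0],[0,0,-0.05],0]
    - [[0,0,0],[0,0,-0.05],0]
    - [[0,0,0],[0,0,-0.05],0]
    - [[0,0,0],[0,0,-0.05],0]
    - [[0,0,0],[0,0,-0.05],0]

```text
clock: 9.47
position: [564.0, 211.5, 78.5]
tool_rot: [[-0.09, 0.975, 0.201], [0.995, 0.079, 0.06], [0.043, 0.205, -0.978]]
force: [-7.2, -1.9, 19.6]
finger_gap: 0.1
```

Held on the stop for well over two seconds at about 20 N. Now I let it up slowly, at about 18 mm/s.

apply_moves:
  plan:
    - [[0,0,0],[0,0,0],0]
    - [[0,0,0],[0,0,0.05],0]
    - [[0,0,0],[0,0,0.1],0]
    - [[0,0,0],[0,0,0.16],0]
    - [[0,0,0],[0,0,0.22],0]
    - [[0,0,0],[0,0,0.28],0]
    - [[0,0,0],[0,0,0.34],0]
    - [[0,0,0],[0,0,0.4],0]
    - [[0,0,0],[0,0,0.46],0]
    - [[0,0,0],[0,0,0.52],0]

```text
clock: 10.3
position: [564.0, 211.5, 91.6]
tool_rot: [[-0.09, 0.975, 0.201], [0.995, 0.079, 0.06], [0.043, 0.205, -0.978]]
force: [-2.6, 1.0, 4.5]
finger_gap: 0.2
```

apply_moves:
  plan:
    - [[0,0,0],[0,0,0.06],0]
    - [[0,0,0],[0,0,0.12],0]
    - [[0,0,0],[0,0,0.18],0]
    - [[0,0,0],[0,0,0.24],0]
    - [[0,0,0],[0,0,0.3],0]
    - [[0,0,0],[0,0,0.36],0]
    - [[0,0,0],[0,0,0.42],0]
    - [[0,0,0],[0,0,0.48],0]
    - [[0,0,0],[0,0,0.54],0]
    - [[0,0,0],[0,0,0.6],0]

```text
clock: 11.13
position: [565.3, 211.6, 107.4]
tool_rot: [[-0.089, 0.975, 0.203], [0.995, 0.078, 0.061], [0.044, 0.208, -0.977]]
force: [-0.2, -1.1, 6.0]
finger_gap: -0.0
```

apply_moves:
  plan:
    - [[0,0,0],[0,0,0.04],0]
    - [[0,0,0],[0,0,0.08],0]
    - [[0,0,0],[0,0,0.12],0]
    - [[0,0,0],[0,0,0.16],0]
    - [[0,0,0],[0,0,0.2],0]
    - [[0,0,0],[0,0,0.24],0]
    - [[0,0,0],[0,0,0.28],0]
    - [[0,0,0],[0,0,0.32],0]
    - [[0,0,0],[0,0,0.36],0]
    - [[0,0,0],[0,0,0.4],0]

```text
clock: 11.97
position: [567.2, 211.8, 118.4]
tool_rot: [[-0.089, 0.974, 0.207], [0.995, 0.077, 0.062], [0.045, 0.211, -0.976]]
force: [1.8, -0.8, 5.9]
finger_gap: 0.1
```

apply_moves:
  plan:
    - [[0,0,0],[0,0,0.04],0]
    - [[0,0,0],[0,0,0.08],0]
    - [[0,0,0],[0,0,0.12],0]
    - [[0,0,0],[0,0,0.16],0]
    - [[0,0,0],[0,0,0.2],0]
    - [[0,0,0],[0,0,0.24],0]
    - [[0,0,0],[0,0,0.28],0]
    - [[0,0,0],[0,0,0.32],0]
    - [[0,0,0],[0,0,0.36],0]
    - [[0,0,0],[0,0,0.4],0]

```text
clock: 12.8
position: [567.1, 211.8, 128.4]
tool_rot: [[-0.089, 0.974, 0.207], [0.995, 0.078, 0.062], [0.045, 0.211, -0.976]]
force: [0.4, 0.7, -0.3]
finger_gap: -0.3
```

Contact was lost gently at the rest height. I now move clear, up and back towards the robot.

apply_moves:
  plan:
    - [[0,0,0],[0,0,0.2],0]
    - [[0,0,0],[0,0,0.6],0]
    - [[0,0,0],[-0.2,0,1.1],0]
    - [[0,0,0],[-0.5,0,1.7],0]
    - [[0,0,0],[-0.9,0.2,2.3],0]
    - [[0,0,0],[-1.3,0.4,2.9],0]
    - [[0,0,0],[-1.7,0.6,3.4],0]
    - [[0,0,0],[-2,0.8,3.8],0]
    - [[0,0,0],[-2,0.8,4],0]
    - [[0,0,0],[-2,0.8,4],0]

```text
clock: 13.63
position: [517.5, 232.4, 230.3]
tool_rot: [[-0.09, 0.974, 0.209], [0.995, 0.078, 0.064], [0.046, 0.214, -0.976]]
force: [1.1, 0.0, 0.5]
finger_gap: 0.0
```

apply_moves:
  plan:
    - [[0,0,0],[0,0,0],0]
    - [[0,0,0],[0,0,0],0]
    - [[0,0,0],[0,0,0],0]
    - [[0,0,0],[0,0,0],0]
    - [[0,0,0],[0,0,0],0]
    - [[0,0,0],[0,0,0],0]
    - [[0,0,0],[0,0,0],0]
    - [[0,0,0],[0,0,0],0]
    - [[0,0,0],[0,0,0],0]
    - [[0,0,0],[0,0,0],0]

```text
clock: 14.47
position: [517.5, 232.4, 230.3]
tool_rot: [[-0.09, 0.974, 0.209], [0.995, 0.078, 0.064], [0.046, 0.214, -0.976]]
force: [-0.7, 0.1, 0.4]
finger_gap: -0.1
```

```bash
python3 - <<'E'
from rig import bot,cams
from h import *
s=bot.sense();print(s["clock"],s["position"].round(1),s["force"].round(1))
t=cams.snapshot("side");f=t["frame"];o=np.load("side0.npz")["frame"]
cv2.imwrite("pics/end.png",cv2.resize(f,(768,576),interpolation=2))
b=np.load("top0.npz")["frame"];e=cams.snapshot("top")["frame"]
for n,(u0,v0,u1,v1) in dict(lid=(145,115,212,180),grey=(280,148,355,245),tub=(225,163,255,192),pot=(229,225,246,242),sauce=(362,195,428,230),cups=(92,190,120,250)).items():
    print(n,"top diff mean",cv2.absdiff(b,e)[v0:v1,u0:u1].mean().round(2))
for n,(u0,v0,u1,v1) in dict(lid=(216,122,290,185),tub=(246,186,275,212),sauce=(300,275,360,384),cups=(145,136,195,162)).items():
    print(n,"side diff mean",cv2.absdiff(o,f)[v0:v1,u0:u1].mean().round(2))
E
```

```text
14.4667 [517.5 232.4 230.3] [-0.7  0.1  0.4]
lid top diff mean 3.78
grey top diff mean 3.64
tub top diff mean 3.87
pot top diff mean 4.43
sauce top diff mean 3.82
cups top diff mean 4.58
lid side diff mean 2.31
tub side diff mean 2.53
sauce side diff mean 2.59
cups side diff mean 3.31
```

View pics/end.png

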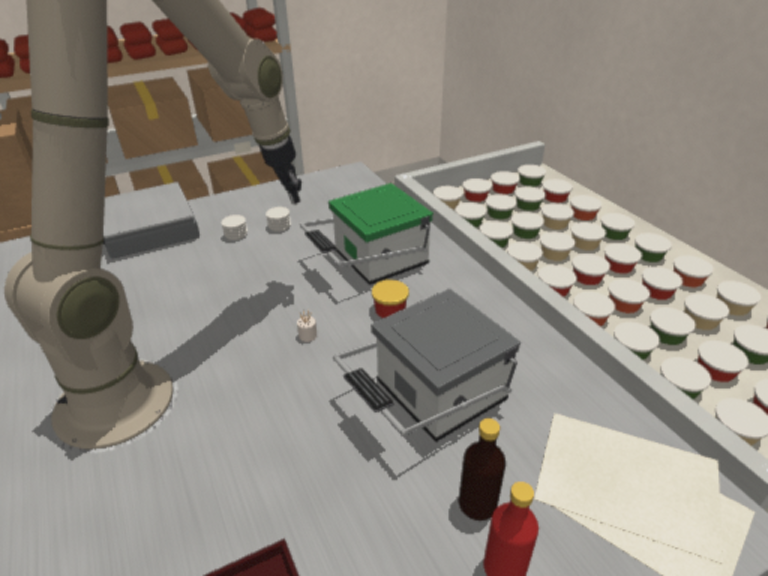

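The final picture shows both lids shut, with the green one at (380,210) and its pad back up at (320,240). The arm is clear, and all bystanders match the starting picture to within noise. I'm handing in.

```bash
python3 -c "
from rig import bot
print(bot.job_done())"
```

```text
the job is handed in; nothing more can be done
None
```

I pressed the green-lidded bin's pad to its stop with closed fingertips and let it up slowly, then moved clear and handed in at about 14.5 s. No verdict was reported.

- **Hold:** the pad stayed on the stop for about 3 s. The force there read about 10–22 N upward at the end of each move, against the 80 N limit. One camera check during the hold put the lid at about 1.05 rad, with 0.97 needed; that figure is a rough fit to one lid corner.
- **Release:** I let the lever up at 12–19 mm/s, well under the slam limit of about 100 mm/s. The force dropped to zero at the rest height, so the lid was not let go early.
- **Last checks:** the wrist force is about zero and the fingers are roughly 100 mm from the pad. Both lids look shut, and the areas around the bottle, cups, pick pot and tub match the first pictures to within image noise.
- **Disagreements:** my first automatic outline of the pad had picked up its shadow. I re-measured it directly and from the lid, and the two agreed within 1 mm. I also got one sign wrong in the tool turn, which leaned the tool slightly sideways but had no visible effect.

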